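# Ease the tilting board holder back one ratchet notch

## Task

The circuit board in the tilting holder leans toward the robot; lay it back level, one ratchet notch. With a fingertip, flip the red pawl up out of the wheel by its yellow pin until it stays tipped back, push a peg of the wheel backward (its top away from the robot, toward the pawl) by one notch and no more, then flip the pawl down so that it drops fully into the teeth again. Grasp nothing, do not touch the circuit board or its frame, and leave the screwdriver, fan, screw tray and bit case where they lie.

Things in the scene. Friction and masses are not known exactly. Their poses are not given: they have to be found in the camera images.
- stand: Fixed base of the tilting board holder: dark steel plate 200 x 335 x 12 mm (own x -82 to +118, y -263 to +72 mm) with aluminium posts. Origin on the bench under the ratchet wheel. Offsets in these notes are in its frame: x away from the robot (yaw within 0.35 rad), y left, z up. The pawl's bracket (x 51 to 73, y -9 to -17 mm) reaches z = 186 mm.
- wheel_axle (a point): Fixed point on the wheel's axle amid the ratchet teeth: (0, 0, 120) mm in the stand's frame. The axle runs along y. On it, from +y to -y: black hub with push pegs (y 43 to 57 mm), steel ratchet wheel (7 to -7), bearing post (-19 to -33, up to z = 132), board in its frame (-66 to -234), outer post (-244 to -256).
- wheel (a joint): Turn of ratchet wheel, pegs and board together, rad: grows backward (top toward the stand's +x). Starts within 0.03 of 0. 12 saw teeth, outer radius 60 mm: one notch = 0.524 rad (30 deg). Friction (0.15 N m, about 2 N at a peg's end) holds it where it is left. The engaged pawl blocks it backward (at about 0.06 in the first notch, 0.58 in the next); forward it slips under the pawl.
- push_peg (a point): Outer end of the peg that starts uppermost. Six radial steel pegs, blue sleeves 10 mm thick, 60 deg apart, stand out of the black hub (radius 36 mm) to 100 mm from the axle, at y = 50 mm. At wheel 0 this one leans 20 deg from upright toward the robot (-x), after one notch 10 deg away. Push it on its -x side; its end moves about 52 mm in one notch.
- pawl (a joint): Turn of the red pawl (about 70 g) about its pivot (along y at x = 60, z = 182 mm), rad: 0 = fully down in a notch, at its stop; grows as it lifts and goes over toward +x; 1.75 = rear stop. Tips over centre at about 1.0: beyond, its weight takes it to the rear stop, where it stays; short of that it falls back onto the wheel.
- pawl_nose (a point): Centre of the pawl's round nose, 8 mm thick, 53 mm from its pivot; it drops onto the wheel's top. It goes fully in with the wheel at 0.38 to 0.55 rad; at 0.25 to 0.38 it rests higher on a tooth's slope, and the wheel can still be pushed on backward until the nose is in and stops it at about 0.58; at 0.57 to 0.68 it rides on a tooth's tip: ease the wheel forward.
- pawl_pin (a point): Point at y = -35 mm on the pawl's round yellow pin, 10 mm thick, along y from -6 to -61 mm, 50 mm from the pivot. Pawl at 0: x = 25, z = 217 mm (45 deg up from the pivot on the robot's side); at 1.75: x = 101, z = 210 mm. A downward finger can push it from either side along x, following its arc; nothing under it is higher than z = 186 mm.
- board_center (a point): Middle of the upper face of the green circuit board, clamped in an aluminium frame that turns with the wheel: 112 (x) by 168 (y) mm over the frame, 13 mm thick, about the axle, centred at y = -150 mm; at the start 30 deg down toward the robot, level after one notch. Board and frame are not to be touched.
- screwdriver: Loose black screwdriver 190 mm long, 26 mm thick, lying on the bench on the +y side of the stand. Origin under its middle. Leave it.
- cooling_fan: Loose laptop fan 62 x 60 x 12 mm with a copper stub, on the bench. Origin under its middle. Leave it.
- screw_tray: Loose orange divided tray 90 x 60 x 22 mm on the bench. Origin under its middle. Leave it.
- bit_case: Loose black case of driver bits 100 x 160 x 41 mm on the bench. Origin under its middle. Leave it.

How it is judged:
By the outcome, as a careful person would: the job done as asked, in the order asked, and still so for the second after the job is handed in, with the robot touching nothing.
It also fails if it takes over 51 s, if anything falls off the work surface, if the arm or the gripper's body presses on something with over 40 N, if the wrist force passes 120 N, or if a joint passes its speed limit or range.

## Robot

A 7-joint arm with a two-finger parallel gripper is mounted at the origin on the work surface. World frame = base frame: x ahead of the robot, y to its left, z up, the work surface at z = 0. Lengths are in m, angles in rad, forces in N, time in s.
With the tool pointing down it reaches from about 0.425 to 0.925 m from the base axis. Payload 6.8 kg.
Tool frame: the origin (TCP) lies on the centre line of the jaws, within the pads' length; the fingertips stand 14 mm ahead of it and the grasp point (between the pads) lies 5 mm behind it (r.nose_length is the distance from the TCP to the fingertips, in m); z points along the fingers, y is the direction in which the jaws open and shut (so a half turn about z gives the same grasp; the last joint's range is limited). The gripper opens to 85 mm and grips with 20 to 120 N. Pads are 22 mm wide; open, the fingers measure 114 mm over their backs; the gripper's body (76 mm by 85 mm) begins 54 mm behind the grasp point. The pads swing forward as they close: fully open they stand 13 mm farther back than shut.
Start: joints at [-1.405, 0.477, 0.022, 1.555, -0.011, 1.109, -0.083], TCP at [0.183, 0.65, 0.212] pointing down, gripper open.
Joint ranges: [-2.96, 2.96], [-0.34, 2.1], [-1.41, 1.46], [0.24, 2.44], [-1.37, 4.51], [0.17, 1.92], [-2.96, 2.96]. Speed limits (rad/s): [2.39, 2.39, 3.14, 3.14, 3.14, 3.14, 3.14].

## Interface

Orientations are given as a rotation vector (axis times angle).
In Python, from bench import r, imaging, look_for, outline_of gives the robot as it stands. The module is installed in compiled form; this text tells all that it offers.
- The arm moves only by the tool carry_out, never from a script. Its arguments are lists of equal length, an entry for each row: "offset": the shift along the tool's x, y, z as a fraction of full scale, a list of three; "turn": the turn, a rotation vector about the tool's x, y, z as a fraction of full scale, a list of three. A call has 1 to 8 rows; each row is the pose to reach, as a shift and turn from the pose commanded when the call began, along the tool's axes at that moment; what a row does not reach only later rows make up. Full scale, the value 1, is 0.5 m for a shift and 1.5 rad for a turn. A row lasts 1/10 s, in which the tool goes at most 50 mm and 8.59 degrees, less where a joint would pass 70% of its speed; a pose out of reach is approached as far as the arm can. A call with a number of a shift or a turn outside -1 to 1 is refused whole. A call with a gripper value outside its range is refused whole. "hand" is the closure, from 0 (fully open) to 1 (shut), set as the call begins (left out, the last holds). The fingers move at their own pace and stop on an object; "force" is the grip in N (left out, the last holds). Time passes only in rows, so rows that repeat a pose let the fingers close. It gives the time, the measured TCP pose, the force and the opening at its end, in the units of the state.
- r.get_obs(): the state, without advancing time (a new reading comes with each control period).
- imaging.grab_frame(name): name is "side" or "top" or "wrist"; returns a dict with "pixels" (420x560x3 uint8, red, green, blue), "fx", "fy", "cx", "cy" (pixels), "k1" (the pictures are not rectified: a ray, as slopes to the right and down, at radius r is drawn at 1 + k1 r^2 times it, then the intrinsics apply), "R" (3x3) and "t" (3): a world point X has camera coordinates R X + t. Camera axes: x right, y down, z forward; pixel columns grow to the right and rows downward; lengths in m; the calibration is good to about 2 mm. A picture is of the moment at which its call begins. There is no depth.
- r.hand_in(): hands the job in, once; it reports no verdict.
Trained networks look in the newest picture that a camera, given by its name, has taken for a name from the list of things; names that differ only in an ending like _2 or _b are one class to them, and where a whole thing is asked for, a point or a joint stands for the part that bears it (a point fixed in the world has none). Each returns a list of dicts, best first, with "score" (0 to 1); they miss things now and then, are a little off and sometimes report something else, mostly with a low value. They report only what shows in the picture. A call takes as long as a camera call.
- look_for(query, camera): "xyz" ([x, y, z] in m, in the coordinates of the camera as it stood for that picture, good to about 4 mm: the middle of the surface that is visible of it).
- outline_of(query, camera): "region" (420x560 bool, what is visible of it).
The state is a dict: "clock": time; "joints": joint angles; "qvel": joint speeds; "tau": joint torques, N m; "tcp_pos": TCP position; "orientation": TCP orientation; "contact_force": force on the tool from outside, world axes, zero at the start; "moment": the same for the moment, N m; "grip_width": finger opening in m.
Only numpy, scipy, OpenCV 4.12 (cv2) and the standard library are available. Lean on these libraries where they do the work, as an engineer would, in place of code of your own. Each camera call takes 0.05 s, during which the arm holds its last target. There are 200 camera calls.

## Working session

There is one attempt and no reset: what is moved stays moved. The work goes in short steps, Python scripts to look and compute and a tool call to move; the robot and the scene stay as the last step left them, time stands still between calls to the robot, and variables do not carry over. Pictures are saved under pics/ and viewed, about 8 in all and at most 12, crops included, and the job is handed in when it is done.

Besides the shell and the picture viewer there is one more tool, called after ">>>" as a command line: name --argument value ..., lists and objects as JSON in quotes. carry_out: Moves the arm, as the interface text tells. Shift numbers are shares of 0.5 m and turn numbers shares of 1.5 rad, none past 1 either way. Its arguments: {"type":"object","properties":{"offset":{"type":"array","items":{"type":"array","items":{"type":"number","minimum":-1,"maximum":1}}},"turn":{"type":"array","items":{"type":"array","items":{"type":"number","minimum":-1,"maximum":1}}},"hand":{"type":"number"},"force":{"type":"number"}},"required":["offset","turn"]}

```bash
mkdir -p pics
cat > h.py <<'E'
from bench import r, imaging, look_for, outline_of
import numpy as np, cv2
def grab(c,name=None):
    f=imaging.grab_frame(c)
    if name: cv2.imwrite(f'pics/{name}.png',f['pixels'][:,:,::-1])
    return f
def find(q,c,f,n=2):
    R,t=np.array(f['R']),np.array(f['t'])
    return [(round(d['score'],2),np.round(R.T@(np.array(d['xyz'])-t),4)) for d in look_for(q,c)[:n]]
def proj(f,X):
    R,t=np.array(f['R']),np.array(f['t']); c=(R@np.atleast_2d(X).T).T+t
    s=c[:,:2]/c[:,2:]; s=s*(1+f['k1']*(s**2).sum(1,keepdims=True))
    return s*[f['fx'],f['fy']]+[f['cx'],f['cy']]
E
python3 - <<'E'
from h import *
o=r.get_obs(); print({k:np.round(v,3) for k,v in o.items()})
for c in ['side','top']:
    f=grab(c,c+'0'); print(c,-np.array(f['R']).T@f['t'])
    for q in ['stand','wheel_axle','wheel','push_peg','pawl','pawl_nose','pawl_pin','board_center','screwdriver','bit_case']: print(q,find(q,c,f))
a=np.hstack([cv2.imread('pics/side0.png'),cv2.imread('pics/top0.png')]); cv2.imwrite('pics/both0.png',a)
E
```

```text
{'clock': np.float64(0.0), 'joints': array([-1.405,  0.478,  0.022,  1.556, -0.011,  1.109, -0.083]), 'qvel': array([ 0.001,  0.   , -0.002, -0.   , -0.   ,  0.001, -0.   ]), 'tau': array([-0.0000e+00, -5.9646e+01,  1.6080e+00, -2.8118e+01,  1.3000e-02,
        1.0000e-02, -0.0000e+00]), 'tcp_pos': array([0.182, 0.649, 0.211]), 'orientation': array([-4.290e-01, -3.112e+00,  3.000e-03]), 'contact_force': array([-0.19 , -1.051, -0.023]), 'moment': array([-0.002, -0.059,  0.047]), 'grip_width': np.float64(0.085)}
side [0.47983499 0.95519142 0.71696804]
stand [(0.65, array([0.5321, 0.0291, 0.0358]))]
wheel_axle [(0.76, array([0.5253, 0.031 , 0.0396]))]
wheel [(0.89, array([0.5066, 0.037 , 0.1329])), (0.32, array([0.4212, 0.2376, 0.0098]))]
push_peg [(0.72, array([0.5072, 0.0343, 0.1305]))]
pawl []
pawl_nose [(0.53, array([0.5357, 0.0358, 0.1874]))]
pawl_pin [(0.77, array([0.5389, 0.0285, 0.1909])), (0.34, array([0.5046, 0.0406, 0.1325]))]
board_center [(0.85, array([0.5077, 0.0401, 0.1345]))]
screwdriver [(0.79, array([0.4345, 0.1424, 0.0163])), (0.74, array([0.5099, 0.0393, 0.1299]))]
b
[... 170 characters left out ...]
115, -0.0549,  0.0091])), (0.29, array([ 0.51  , -0.0834,  0.1313]))]
wheel [(0.66, array([ 0.5138, -0.0836,  0.1271]))]
push_peg [(0.98, array([ 0.5123, -0.0861,  0.1343])), (0.69, array([0.4816, 0.4022, 0.0273]))]
pawl [(0.68, array([0.5338, 0.0286, 0.2119])), (0.22, array([ 0.515 , -0.0581,  0.0113]))]
pawl_nose [(0.87, array([0.5336, 0.0277, 0.2066])), (0.7, array([ 0.5103, -0.0553,  0.0124]))]
pawl_pin [(0.58, array([0.5322, 0.0236, 0.212 ]))]
board_center [(0.79, array([ 0.5101, -0.0825,  0.1266])), (0.48, array([0.5312, 0.0279, 0.21  ]))]
screwdriver [(0.95, array([0.4244, 0.1362, 0.0241]))]
bit_case [(0.97, array([0.4825, 0.4033, 0.0253])), (0.51, array([ 0.5132, -0.0579,  0.009 ]))]
```

View pics/side0.png

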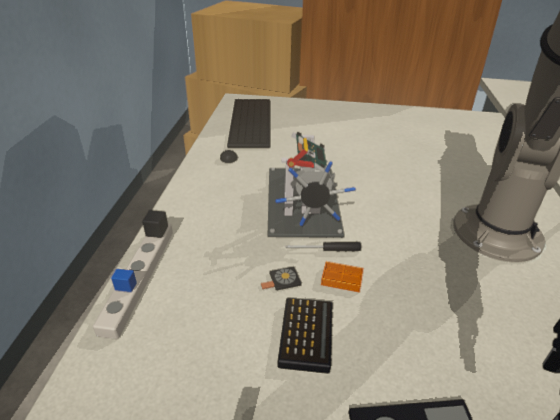

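View pics/top0.png

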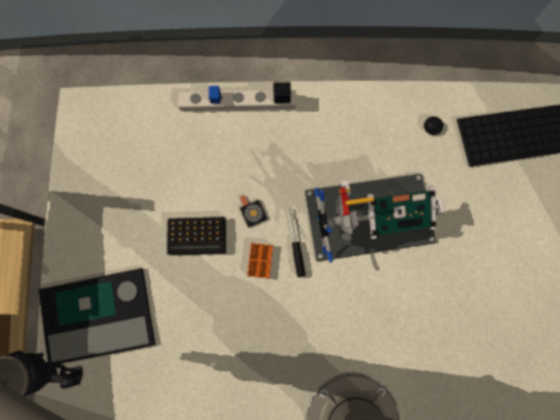

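The side view shows the wheel, hub and pegs around (315,195) and the plate at (267–343, 168–236). The top view shows the plate at (306–440, 175–260) and the yellow pin near (358,201). I'll zoom in for corners.

Run:
```python
import cv2,numpy as np
t=cv2.imread('pics/top0.png')[165:270,295:455]; s=cv2.imread('pics/side0.png')[125:245,255:365]
t=cv2.resize(t,None,fx=5,fy=5,interpolation=cv2.INTER_CUBIC)[:, :]  # 800x525
cv2.imwrite('pics/topc.png',t)
cv2.imwrite('pics/sidec.png',cv2.resize(s,None,fx=5,fy=5,interpolation=cv2.INTER_CUBIC))
```

```text
(no output)
```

View pics/topc.png

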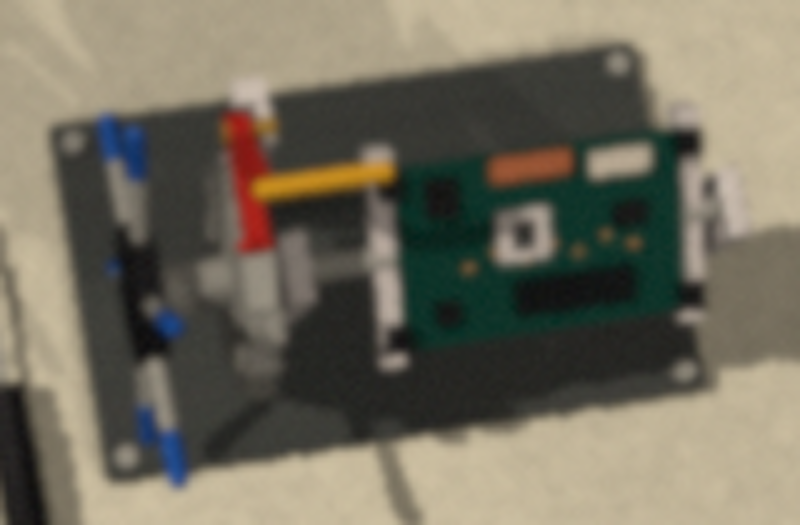

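View pics/sidec.png

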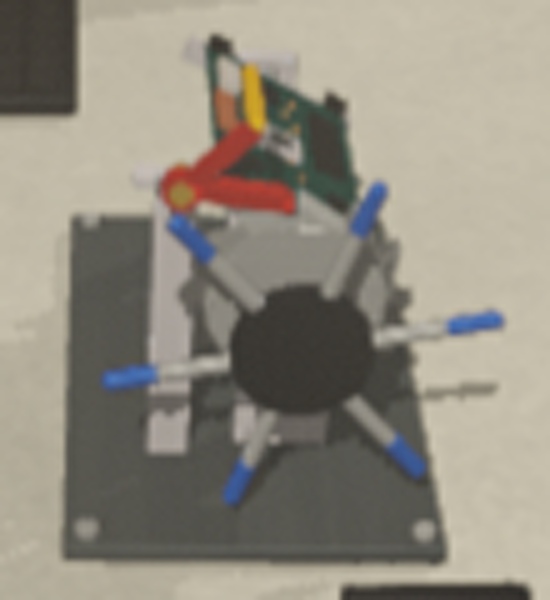

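The top crop shows plate corners at (52,128), (640,47), (712,385) and (108,480), with the pin from (258,188) to (393,173). The side crop shows the push peg end at (380,188) and the near plate corners at (64,558) and (445,558).

```bash
cat >> h.py <<'E'
def S2W(p,X):
    c,s=np.cos(p[2]),np.sin(p[2]); X=np.atleast_2d(X)
    return np.c_[p[0]+c*X[:,0]-s*X[:,1],p[1]+s*X[:,0]+c*X[:,1],X[:,2]]
E
python3 - <<'E'
from h import *
from scipy.optimize import least_squares
f={c:grab(c) for c in('top','side')}
T=np.array([[52,128],[640,47],[712,385],[108,480],[256,188],[395,173]])/5+[295-.4,165-.4]
XT=np.array([[118,72,12],[118,-263,12],[-82,-263,12],[-82,72,12],[25,-6,217],[25,-61,217]])/1e3
Sd=np.array([[64,558],[445,558],[250,66],[380,184]])/5+[255-.4,125-.4]
a=np.deg2rad(20)
XS=np.array([[118,72,0],[-82,72,0],[25,-61,217],[-100*np.sin(a),50,120+100*np.cos(a)]])/1e3
fun=lambda p:np.r_[(proj(f['top'],S2W(p,XT))-T).ravel(),(proj(f['side'],S2W(p,XS))-Sd).ravel()]
q=least_squares(fun,[.5,.05,.1],loss='soft_l1'); print(q.x,np.round(fun(q.x).reshape(-1,2),1))
p=q.x
for n,X in dict(pin35=[25,-35,217],pinend=[25,-61,217],pin175=[101,-35,210],pivot=[60,0,182],peg=[-34,50,214],axle=[0,0,120]).items(): print(n,S2W(p,np.array(X)/1e3))
E
```

```text
[0.50400847 0.02433899 0.12630749] [[-0.3 -1.2]
 [-0.6 -1. ]
 [-0.2  1.4]
 [-0.2  0.3]
 [ 4.5 -0.4]
 [ 0.4 -0.7]
 [-0.4  0.4]
 [ 0.6  1.4]
 [ 0.2 -0.1]
 [ 1.6 -0.4]]
pin35 [[ 0.53321833 -0.0072329   0.217     ]]
pinend [[ 0.5364936  -0.03302578  0.217     ]]
pin175 [[0.6086129  0.00234097 0.21      ]]
pivot [[0.56353049 0.0318973  0.182     ]]
peg [[0.46398072 0.06965763 0.214     ]]
axle [[0.50400847 0.02433899 0.12      ]]
```

```bash
cat >> h.py <<'E'
from scipy.spatial.transform import Rotation as Ro
P=np.array([.5040,.0243,.1263])
def W2S(x): 
    d=np.array(x)-[P[0],P[1],0]; c,s=np.cos(P[2]),np.sin(P[2]); return np.array([c*d[0]+s*d[1],-s*d[0]+c*d[1],d[2]])
def state():
    o=r.get_obs(); print('t',round(float(o['clock']),2),'tip stand mm',np.round(W2S(np.array(o['tcp_pos'])+[0,0,-r.nose_length])*1e3,1),'F',np.round(o['contact_force'],1),'grip',round(float(o['grip_width']),3)); return o
def plan(*tips):
    """tips: fingertip points in the stand frame, mm; prints offsets and turn for jaws along stand y, tool down"""
    o=state(); R0=Ro.from_rotvec(o['orientation'])
    ys=np.array([-np.sin(P[2]),np.cos(P[2]),0]); z=np.array([0,0,-1.]); Rt=Ro.from_matrix(np.c_[np.cross(ys,z),ys,z])
    print('turn',np.round((R0.inv()*Rt).as_rotvec()/1.5,3))
    for t in tips:
        w=S2W(P,np.array(t)/1e3)[0]+[0,0,r.nose_length]
        print(t,np.round(R0.inv().apply(w-o['tcp_pos'])/.5,3))
E
python3 - <<'E'
from h import *
print(r.nose_length)
plan((-110,300,350),(-15,-38,300))
E
```

```text
0.014
t 1.2 tip stand mm [-240.1  661.1  198.1] F [ 0.1  0.2 -0. ] grip 0.085
turn [ 0.    -0.    -0.267]
(-110, 300, 350) [-0.521 -0.564 -0.304]
(-15, -38, 300) [-0.959 -1.112 -0.204]
```

>>> carry_out --offset '[[0,0,-0.1],[-0.05,-0.06,-0.2],[-0.52,-0.56,-0.3],[-0.52,-0.56,-0.3],[-0.52,-0.56,-0.3],[-0.52,-0.56,-0.3],[-0.52,-0.56,-0.3],[-0.52,-0.56,-0.3]]' --turn '[[0,0,-0.05],[0,0,-0.1],[0,0,-0.15],[0,0,-0.2],[0,0,-0.267],[0,0,-0.267],[0,0,-0.267],[0,0,-0.267]]' --hand 1

```text
clock: 2.0
tcp_pos: [0.3321, 0.3574, 0.3531]
orientation: [-0.199, 3.135, 0.001]
contact_force: [0.6, 0.4, 0.4]
grip_width: 0.0002
```

```bash
python3 -c "
from h import *
plan((-15,-38,300))"
```

```text
t 2.0 tip stand mm [-128.6  352.1  339.1] F [0.6 0.4 0.4] grip 0.0
turn [0. 0. 0.]
(-15, -38, 300) [-0.227 -0.78   0.078]
```

>>> carry_out --offset '[[-0.22,-0.76,0.04],[-0.22,-0.76,0.04],[-0.22,-0.76,0.04],[-0.22,-0.76,0.04],[-0.22,-0.76,0.04],[-0.22,-0.76,0.04],[-0.22,-0.76,0.04],[-0.22,-0.76,0.04]]' --turn '[[0,0,0],[0,0,0],[0,0,0],[0,0,0],[0,0,0],[0,0,0],[0,0,0],[0,0,0]]'

```text
clock: 2.8
tcp_pos: [0.489, -0.006, 0.3329]
orientation: [-0.198, 3.134, 0.001]
contact_force: [0.9, 0.5, -0.2]
grip_width: -0.0001
```

>>> carry_out --offset '[[0,0,0],[0,0,0]]' --turn '[[0,0,0],[0,0,0]]'

```text
clock: 3.0
tcp_pos: [0.4886, -0.0047, 0.3325]
orientation: [0.194, -3.136, -0.0]
contact_force: [-1.1, 0.5, -1.0]
grip_width: -0.0004
```

```bash
python3 -c "
from h import *
plan((-15,-38,300),(-15,-38,203))
f=grab('wrist','w1')"
```

```text
t 3.0 tip stand mm [-18.9 -26.8 318.5] F [-1.1  0.5 -1. ] grip -0.0
turn [ 0.    -0.    -0.002]
(-15, -38, 300) [-0.008 -0.022  0.037]
(-15, -38, 203) [-0.008 -0.022  0.231]
```

View pics/w1.png

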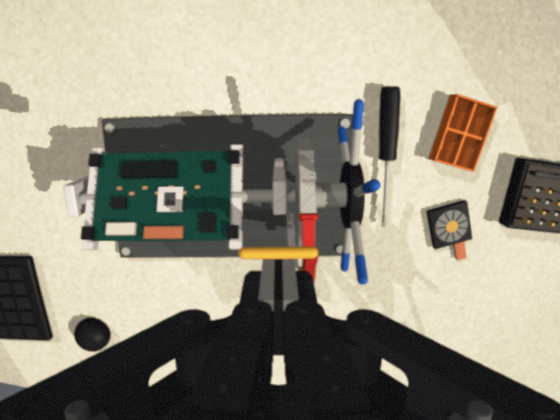

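The wrist view shows the yellow pin along row 253, columns 240–317. I'll check the fitted pose against that.

```bash
python3 -c "
from h import *
f=grab('wrist')
X=np.array([[25,-6,217],[25,-61,217],[118,-263,12],[-82,-263,12],[-82,72,12],[-34,50,214],[-18,-38,318]])/1e3
print(np.round(proj(f,S2W(P,X)),1))"
```

```text
[[302.8 252. ]
 [236.3 251.8]
 [117.2 255.9]
 [ 99.8 115.8]
 [354.1 114.2]
 [374.6 181.2]
 [256.1 250.1]]
```

The projections agree to about 3 px, so the pose holds. Descending in front of the pin.

>>> carry_out --offset '[[-0.008,-0.022,0.05],[-0.008,-0.022,0.1],[-0.008,-0.022,0.15],[-0.008,-0.022,0.2],[-0.008,-0.022,0.231],[-0.008,-0.022,0.231],[-0.008,-0.022,0.231]]' --turn '[[0,0,0],[0,0,0],[0,0,0],[0,0,0],[0,0,0],[0,0,0],[0,0,0]]'

```text
clock: 3.8
tcp_pos: [0.494, -0.0129, 0.2174]
orientation: [-0.202, 3.135, 0.0]
contact_force: [0.2, 0.1, 0.7]
grip_width: 0.0001
```

```bash
python3 -c "
from h import *
plan((10,-38,203),(30,-38,206),(50,-38,210),(70,-38,208),(76,-38,208))"
```

```text
t 3.8 tip stand mm [-14.6 -35.7 203.4] F [0.2 0.1 0.7] grip 0.0
turn [0.    0.    0.002]
(10, -38, 203) [-0.049 -0.005  0.001]
(30, -38, 206) [-0.089 -0.005 -0.005]
(50, -38, 210) [-0.129 -0.005 -0.013]
(70, -38, 208) [-0.169 -0.005 -0.009]
(76, -38, 208) [-0.181 -0.005 -0.009]
```

>>> carry_out --offset '[[-0.03,-0.003,0],[-0.05,-0.005,0],[-0.07,-0.005,-0.003],[-0.09,-0.005,-0.005],[-0.11,-0.005,-0.009],[-0.13,-0.005,-0.01],[-0.15,-0.005,-0.01],[-0.165,-0.005,-0.01]]' --turn '[[0,0,0],[0,0,0],[0,0,0],[0,0,0],[0,0,0],[0,0,0],[0,0,0],[0,0,0]]'

```text
clock: 4.6
tcp_pos: [0.577, -0.0059, 0.2219]
orientation: [0.199, -3.135, 0.0]
contact_force: [-0.1, 0.6, -0.7]
grip_width: 0.0001
```

>>> carry_out --offset '[[0,0,0],[0,0,0],[0,0,0]]' --turn '[[0,0,0],[0,0,0],[0,0,0]]'

```text
clock: 4.9
tcp_pos: [0.5756, -0.0062, 0.2219]
orientation: [0.198, -3.135, -0.0]
contact_force: [-0.4, 0.1, 0.9]
grip_width: 0.0
```

```bash
python3 -c "
from h import *
plan((65,-38,270))
f=grab('side');g=grab('top')
c=cv2.resize(f['pixels'][120:240,250:370,::-1],None,fx=3.3,fy=4,interpolation=2)
d=cv2.resize(g['pixels'][160:280,300:460,::-1],(400,480),interpolation=2)
cv2.imwrite('pics/p1.png',np.hstack([c,d]))
X=np.array([[25,-61,217],[101,-61,210]])/1e3
for h,o,s in((f,[250,120],[3.3,4]),(g,[300,160],[2.5,4])): print(np.round((proj(h,S2W(P,X))-o)*s))"
```

```text
t 4.9 tip stand mm [ 67.2 -39.3 207.9] F [-0.4  0.1  0.9] grip 0.0
turn [ 0. -0.  0.]
(65, -38, 270) [ 0.004  0.003 -0.124]
[[181.  71.]
 [ 82.  79.]]
[[185. 154.]
 [168.  30.]]
```

View pics/p1.png

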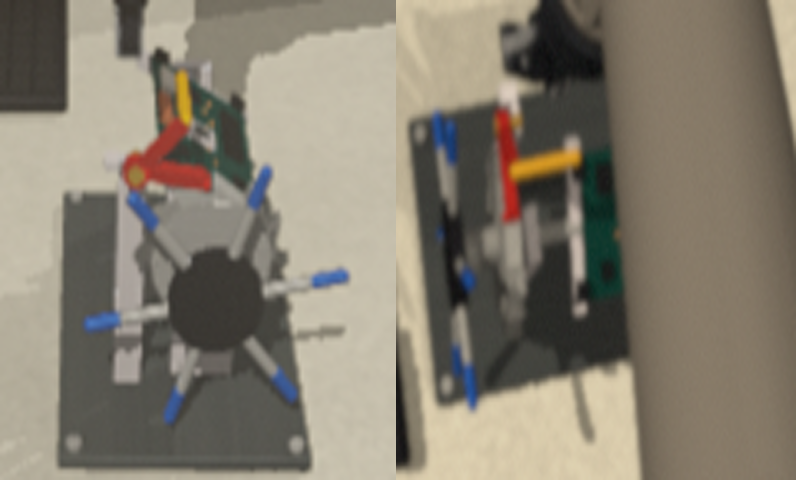

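The pawl hasn't moved and the finger is past the pin, so the tip must sit higher than I assumed. I'll compare the tip in the image with its projected position.

```bash
python3 -c "
from h import *
o=state(); print(o['joints'].round(3), o['orientation'])
f=grab('side');g=grab('wrist')
X=np.array([o['tcp_pos']+np.array([0,0,z]) for z in(-.014,0,.013,.05)])
print(proj(f,X).round(1)); print(proj(g,X).round(1))
c=cv2.resize(f['pixels'][60:160,250:350,::-1],(400,400),interpolation=2)
d=cv2.resize(g['pixels'][:,:,::-1],(400,300),interpolation=2); d=np.vstack([d,np.zeros((100,400,3),np.uint8)])
cv2.imwrite('pics/p2.png',np.hstack([c,d]))"
```

```text
t 5.0 tip stand mm [ 67.3 -39.3 208. ] F [-0.2 -0.2  0.1] grip -0.0
[-0.512  0.33   0.525  1.815 -0.189  1.047  1.781] [ 1.98508226e-01 -3.13513652e+00 -2.98232150e-04]
[[288.2 144.6]
 [288.4 139.6]
 [288.5 134.8]
 [288.9 121. ]]
[[280.  248.7]
 [280.2 259.5]
 [280.3 271.2]
 [280.8 316.5]]
```

View pics/p2.png

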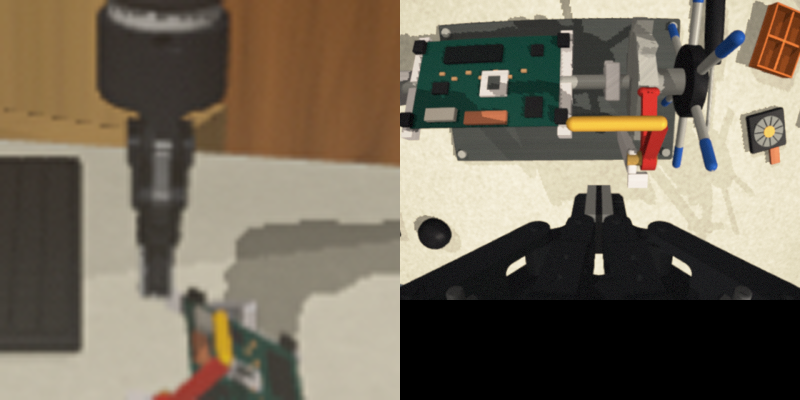

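The side view puts the tip at px (289,134), versus 144.6 predicted. The wrist view has it near row 259. The real tip is therefore higher than nominal, and I'll solve for how much.

```bash
python3 -c "
from h import *
o=state()
f=grab('side');g=grab('wrist')
ex=np.array([np.cos(P[2]),np.sin(P[2]),0]); ey=np.array([-np.sin(P[2]),np.cos(P[2]),0])
for z in(-.014,-.005,0,.005,.010,.015,.02):
  b=o['tcp_pos']+np.array([0,0,z]); print(z,'side',proj(f,[b,b+.0145*ey]).round(1).tolist(),'wrist -x face',proj(g,[b-.011*ex, b-.005*ex]).round(1).tolist())
m=cv2.cvtColor(f['pixels'],cv2.COLOR_RGB2GRAY)
print(m[124:150,280:297])
"
```

```text
t 5.1 tip stand mm [ 67.4 -39.2 208.1] F [ 0.5 -0.5  0.1] grip -0.0
-0.014 side [[288.2, 144.6], [288.2, 147.3]] wrist -x face [[280.1, 228.7], [280.1, 239.7]]
-0.005 side [[288.3, 141.4], [288.3, 144.1]] wrist -x face [[280.2, 234.7], [280.2, 246.1]]
0 side [[288.3, 139.6], [288.4, 142.3]] wrist -x face [[280.2, 238.3], [280.2, 250.0]]
0.005 side [[288.4, 137.7], [288.4, 140.4]] wrist -x face [[280.3, 242.1], [280.3, 254.1]]
0.01 side [[288.4, 135.9], [288.5, 138.6]] wrist -x face [[280.3, 246.1], [280.3, 258.3]]
0.015 side [[288.5, 134.1], [288.5, 136.8]] wrist -x face [[280.4, 250.3], [280.4, 262.9]]
0.02 side [[288.5, 132.3], [288.6, 134.9]] wrist -x face [[280.5, 254.8], [280.4, 267.7]]
[[173 172 170 170 159 111  68  54  57  61  58  61  80 121 172 173 172]
 [171 171 172 170 162 131  74  58  61  63  61  65  84 126 172 174 173]
 [171 172 174 172 161 133  80  60  62  62  62  67  98 146 179 180 180]
 [172 174 180 177 160 134  80  61  62  62  61  67 107 162 187 188 189]
 [178 181 187 183 156 132  81  62  62  63  61  68 108 164 188 188 188]
 [187 186 187 183 157 133  82  63  63  62  6
[... 747 characters left out ...]
187 186 184 183 184 185 186 186 186 184 185 187 188 181 135]
 [186 186 186 185 185 185 185 185 187 187 187 185 186 187 188 183 148]
 [185 186 186 186 185 185 186 186 187 187 186 185 186 185 186 182 151]
 [185 186 186 187 186 186 186 186 185 186 186 184 184 185 187 186 164]
 [187 187 187 186 188 187 185 185 183 186 186 186 186 186 188 189 177]
 [187 187 188 188 188 187 187 186 186 187 188 186 186 187 188 189 178]
 [187 187 187 187 187 188 188 187 188 188 188 188 187 188 188 188 177]
 [187 187 185 185 186 187 187 187 187 187 188 188 188 187 187 188 176]
 [187 187 186 186 185 186 187 189 187 187 187 188 188 188 188 189 178]
 [187 186 186 186 186 186 187 188 188 187 187 187 188 188 187 188 180]]
```

The images agree that the true fingertip is about 19 mm above (behind) the reported TCP, not 14 mm ahead of it. That also explains passing over the pin without contact. I'll use this from now on: go back, lower and push again.

```bash
sed -i 's/+\[0,0,-r.nose_length\]/+[0,0,.019]/; s/+\[0,0,r.nose_length\]/-[0,0,.019]/' h.py; python3 -c "
from h import *
plan((67,-38,265),(-15,-38,265),(-15,-38,205))"
```

```text
t 5.2 tip stand mm [ 67.5 -39.2 241.1] F [ 0.7 -0.2  0.4] grip 0.0
turn [0. 0. 0.]
(67, -38, 265) [ 0.001  0.002 -0.048]
(-15, -38, 265) [ 0.165  0.002 -0.048]
(-15, -38, 205) [0.165 0.002 0.072]
```

>>> carry_out --offset '[[0,0.002,-0.048],[0.08,0.002,-0.048],[0.165,0.002,-0.048],[0.165,0.002,-0.02],[0.165,0.002,0.03],[0.165,0.002,0.072],[0.165,0.002,0.072],[0.165,0.002,0.072]]' --turn '[[0,0,0],[0,0,0],[0,0,0],[0,0,0],[0,0,0],[0,0,0],[0,0,0],[0,0,0]]'

```text
clock: 6.0
tcp_pos: [0.4942, -0.0156, 0.1864]
orientation: [0.198, -3.135, 0.0]
contact_force: [-0.5, 0.2, 0.5]
grip_width: 0.0001
```

```bash
python3 -c "
from h import *
plan((70,-38,210))"
```

```text
t 6.0 tip stand mm [-14.8 -38.4 205.4] F [-0.5  0.2  0.5] grip 0.0
turn [-0. -0.  0.]
(70, -38, 210) [-0.17   0.001 -0.009]
```

>>> carry_out --offset '[[-0.03,0,0],[-0.05,0,0],[-0.06,0,0],[-0.07,0,-0.003],[-0.08,0,-0.005]]' --turn '[[0,0,0],[0,0,0],[0,0,0],[0,0,0],[0,0,0]]'

```text
clock: 6.5
tcp_pos: [0.5341, -0.0104, 0.1888]
orientation: [-0.199, 3.135, 0.0]
contact_force: [-0.9, -0.6, 0.3]
grip_width: 0.0001
```

```bash
python3 -c "
from h import *
plan((70,-38,210))
f=grab('side'); c=f['pixels'][120:180,255:345,::-1]; cv2.imwrite('pics/p3.png',cv2.resize(c,None,fx=6,fy=6,interpolation=2))"
```

```text
t 6.5 tip stand mm [ 25.5 -38.3 207.8] F [-0.9 -0.6  0.3] grip 0.0
turn [0. 0. 0.]
(70, -38, 210) [-0.089  0.001 -0.004]
```

View pics/p3.png

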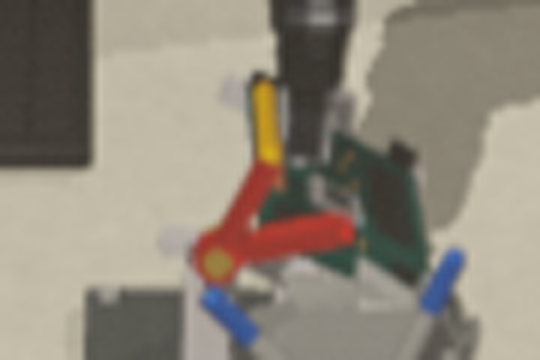

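The pawl is lifting: the nose is up at (340,228) and the pin leans against the finger at (270,120). Next I'll continue over centre.

>>> carry_out --offset '[[-0.015,0,-0.003],[-0.03,0,-0.004],[-0.045,0,-0.004],[-0.06,0,-0.004],[-0.075,0,-0.004],[-0.09,0,-0.004],[-0.09,0,-0.004]]' --turn '[[0,0,0],[0,0,0],[0,0,0],[0,0,0],[0,0,0],[0,0,0],[0,0,0]]'

```text
clock: 7.25
tcp_pos: [0.5795, -0.0045, 0.1904]
orientation: [-0.199, 3.135, -0.001]
contact_force: [-0.3, 0.2, -0.3]
grip_width: 0.0001
```

```bash
python3 -c "
from h import *
plan((60,-38,260),(-70,-20,270),(-75,48,270))
f=grab('side'); c=f['pixels'][120:180,255:345,::-1]; cv2.imwrite('pics/p4.png',cv2.resize(c,None,fx=6,fy=6,interpolation=2))
print((proj(f,S2W(P,np.array([[.101,-.061,.21],[.025,-.061,.217]])))-[255,120])*6, find('pawl_pin','side',f), find('pawl_nose','side',f))"
```

```text
t 7.25 tip stand mm [ 71.3 -38.1 209.4] F [-0.3  0.2 -0.3] grip 0.0
turn [-0.  0.  0.]
(60, -38, 260) [ 0.022  0.    -0.101]
(-70, -20, 270) [ 0.282  0.036 -0.121]
(-75, 48, 270) [ 0.292  0.172 -0.121]
[[119.23407989 117.99134217]
 [298.97885972 106.07631114]] [(0.6, array([0.5692, 0.0379, 0.2118])), (0.58, array([0.5297, 0.029 , 0.0574]))] [(0.8, array([0.5691, 0.0407, 0.2101]))]
```

View pics/p4.png

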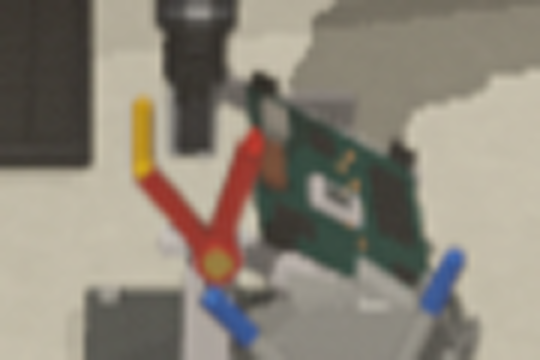

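The pawl is past centre and falling back, with the pin at (143,100). Next I'll move the finger up and over to the robot side of the push peg.

>>> carry_out --offset '[[0.015,0,-0.1],[0.11,0,-0.12],[0.2,0.02,-0.12],[0.29,0.1,-0.12],[0.29,0.176,-0.12],[0.285,0.176,-0.12],[0.285,0.176,-0.12]]' --turn '[[0,0,0],[0,0,0],[0,0,0],[0,0,0],[0,0,0],[0,0,0],[0,0,0]]'

```text
clock: 8.1
tcp_pos: [0.4259, 0.0652, 0.2508]
orientation: [-0.203, 3.134, 0.001]
contact_force: [0.1, -0.7, 0.6]
grip_width: 0.0001
```

```bash
cat >> h.py <<'E'
def yellow(f):
    """outer end of the pin (stand -y end): topmost yellow pixels near the stand, side camera"""
    h=cv2.cvtColor(f['pixels'],cv2.COLOR_RGB2HSV); m=cv2.inRange(h,(18,140,110),(32,255,255)); m[:,:255]=0;m[:,345:]=0;m[:120]=0;m[185:]=0
    v,u=np.nonzero(m); return (u[v<=v.min()+1].mean().round(1),v.min(),u[v>=v.max()-1].mean().round(1),v.max(),len(u))
E
python3 -c "
from h import *
plan((-70,50,270),(-70,50,195))
f=grab('side');print(yellow(f))
for th in(1.2,1.4,1.6,1.75):
  a=np.pi/4+th; print(th,proj(f,S2W(P,[.06-.05*np.cos(a),-.061,.182+.05*np.sin(a)])).round(1))
"
```

```text
t 8.1 tip stand mm [-72.4  50.4 269.8] F [ 0.1 -0.7  0.6] grip 0.0
turn [0.    0.001 0.002]
(-70, 50, 270) [-0.005 -0.001 -0.   ]
(-70, 50, 195) [-0.005 -0.001  0.15 ]
(np.float64(274.2), np.int64(140), np.float64(290.5), np.int64(165), 47)
1.2 [[283.2 133.5]]
1.4 [[279.7 135.2]]
1.6 [[276.7 137.5]]
1.75 [[274.8 139.5]]
```

The pawl is at the rear stop: yellow end measured at (274.2,140), predicted (274.8,139.5) for 1.75 rad. Now I'll lower the finger and push most of the notch.

>>> carry_out --offset '[[-0.002,-0.001,0.05],[-0.004,-0.001,0.1],[-0.005,-0.001,0.15],[-0.005,-0.001,0.15],[-0.03,-0.001,0.15],[-0.05,-0.001,0.15],[-0.06,-0.001,0.15],[-0.06,-0.001,0.15]]' --turn '[[0,0,0],[0,0,0],[0,0,0],[0,0,0],[0,0,0],[0,0,0],[0,0,0],[0,0,0]]'

```text
clock: 8.95
tcp_pos: [0.4574, 0.068, 0.1762]
orientation: [-0.198, 3.133, 0.0]
contact_force: [0.1, 0.3, -0.4]
grip_width: 0.0
```

```bash
cat >> h.py <<'E'
def wheel(f):
    """wheel angle from blue sleeve ends of the pegs in the side camera"""
    from scipy.optimize import minimize_scalar
    h=cv2.cvtColor(f['pixels'],cv2.COLOR_RGB2HSV); m=cv2.inRange(h,(105,130,60),(125,255,255)); m[:,:255]=0;m[:,365:]=0;m[:150]=0;m[240:]=0
    d=cv2.distanceTransform(255-m,cv2.DIST_L2,5)
    n,l,s,c=cv2.connectedComponentsWithStats(m); c=c[1:][s[1:,4]>8]
    def pts(w,rad):
        a=np.deg2rad(-20+60*np.arange(6))+w; return proj(f,S2W(P,np.c_[rad*np.sin(a),np.full(6,.05),.12+rad*np.cos(a)]))
    cost=lambda w:sum(min(np.hypot(*(q-x)),4)**2 for x in c for q in [min(pts(w,.087),key=lambda q:np.hypot(*(q-x)))])
    g=np.arange(-.2,.85,.005); v=[cost(w) for w in g]; return round(g[np.argmin(v)],3),round(min(v),1),len(c)
E
python3 -c "
from h import *
plan((-22,50,195),(-15,50,195),(-7,50,195))
f=grab('side');print(wheel(f),yellow(f)); f0=dict(f); f0['pixels']=cv2.imread('pics/side0.png')[:,:,::-1].copy(); print(wheel(f0))"
```

```text
t 8.95 tip stand mm [-40.8  49.2 195.2] F [ 0.1  0.3 -0.4] grip 0.0
turn [-0.     0.001  0.   ]
(-22, 50, 195) [-0.038  0.002  0.001]
(-15, 50, 195) [-0.052  0.002  0.001]
(-7, 50, 195) [-0.068  0.002  0.001]
(np.float64(0.09), np.float64(6.8), 6) (np.float64(274.2), np.int64(140), np.float64(290.5), np.int64(165), 47)
(np.float64(0.03), np.float64(6.9), 6)
```

>>> carry_out --offset '[[-0.015,0.001,0],[-0.03,0.002,0],[-0.04,0.002,0],[-0.05,0.002,0],[-0.05,0.002,0]]' --turn '[[0,0,0],[0,0,0],[0,0,0],[0,0,0],[0,0,0]]'

```text
clock: 9.5
tcp_pos: [0.4813, 0.0721, 0.1755]
orientation: [-0.199, 3.134, -0.0]
contact_force: [0.6, -0.6, -0.0]
grip_width: -0.0003
```

```bash
python3 -c "
from h import *
plan((-7,50,195),(-4,50,195))
f=grab('side');print(wheel(f),yellow(f))"
```

```text
t 9.5 tip stand mm [-16.5  50.3 194.5] F [ 0.6 -0.6 -0. ] grip -0.0
turn [-0.     0.001  0.   ]
(-7, 50, 195) [-0.019 -0.001 -0.001]
(-4, 50, 195) [-0.025 -0.001 -0.001]
(np.float64(0.345), np.float64(6.0), 6) (np.float64(274.2), np.int64(140), np.float64(290.5), np.int64(165), 47)
```

The contact geometry predicts about 0.35 here and the image gives 0.345. I'll go on to about 0.49.

>>> carry_out --offset '[[-0.008,0,0],[-0.016,0,0],[-0.022,0,0],[-0.022,0,0]]' --turn '[[0,0,0],[0,0,0],[0,0,0],[0,0,0]]'

```text
clock: 9.95
tcp_pos: [0.4917, 0.0734, 0.1754]
orientation: [-0.199, 3.135, -0.0]
contact_force: [-1.3, 0.1, 0.1]
grip_width: 0.0004
```

```bash
python3 -c "
from h import *
plan((-5,50,195),(-60,50,195),(-60,50,280),(60,20,290),(150,-38,290))
f=grab('side');print(wheel(f),yellow(f))"
```

```text
t 9.95 tip stand mm [ -6.   50.2 194.4] F [-1.3  0.1  0.1] grip 0.0
turn [-0.  0.  0.]
(-5, 50, 195) [-0.002 -0.    -0.001]
(-60, 50, 195) [ 0.108 -0.    -0.001]
(-60, 50, 280) [ 0.108 -0.    -0.171]
(60, 20, 290) [-0.132 -0.061 -0.191]
(150, -38, 290) [-0.312 -0.177 -0.191]
(np.float64(0.475), np.float64(4.9), 6) (np.float64(274.2), np.int64(140), np.float64(290.5), np.int64(165), 47)
```

>>> carry_out --offset '[[-0.003,0,0],[-0.003,0,0],[0.03,0,0],[0.08,0,0],[0.08,0,-0.08],[0.08,0,-0.17],[0.04,-0.01,-0.19],[0.04,-0.01,-0.19]]' --turn '[[0,0,0],[0,0,0],[0,0,0],[0,0,0],[0,0,0],[0,0,0],[0,0,0],[0,0,0]]'

```text
clock: 10.8
tcp_pos: [0.4757, 0.0663, 0.2734]
orientation: [-0.198, 3.128, 0.003]
contact_force: [-0.4, -0.1, -0.9]
grip_width: -0.0002
```

```bash
python3 -c "
from h import *
plan((60,-10,290),(150,-40,290),(150,-40,205))
f=grab('side');print(wheel(f),yellow(f))"
```

```text
t 10.8 tip stand mm [-22.8  45.2 292.4] F [-0.4 -0.1 -0.9] grip -0.0
turn [ 0.001  0.005 -0.   ]
(60, -10, 290) [-0.166 -0.11   0.006]
(150, -40, 290) [-0.346 -0.17   0.007]
(150, -40, 205) [-0.344 -0.171  0.177]
(np.float64(0.48), np.float64(4.6), 6) (np.float64(274.2), np.int64(140), np.float64(290.5), np.int64(165), 47)
```

>>> carry_out --offset '[[-0.08,-0.05,0.005],[-0.17,-0.11,0.005],[-0.25,-0.17,0.005],[-0.335,-0.17,0.005],[-0.335,-0.17,0.1],[-0.335,-0.17,0.177],[-0.335,-0.17,0.19],[-0.335,-0.17,0.19]]' --turn '[[0,0,0],[0,0,0],[0,0,0],[0,0,0],[0,0,0],[0,0,0],[0,0,0],[0,0,0]]'

```text
clock: 11.65
tcp_pos: [0.6475, 0.0027, 0.1739]
orientation: [0.198, -3.131, 0.001]
contact_force: [0.9, -0.3, 0.4]
grip_width: 0.0001
```

```bash
python3 -c "
from h import *
plan((140,-40,197),(117,-40,197),(90,-40,205),(68,-40,208),(60,-40,208))
f=grab('side');print(wheel(f),yellow(f))"
```

```text
t 11.65 tip stand mm [139.6 -39.5 192.9] F [ 0.9 -0.3  0.4] grip 0.0
turn [-0.    -0.003  0.   ]
(140, -40, 197) [-0.001 -0.001 -0.008]
(117, -40, 197) [ 0.045 -0.001 -0.008]
(90, -40, 205) [ 0.099 -0.001 -0.024]
(68, -40, 208) [ 0.143 -0.001 -0.03 ]
(60, -40, 208) [ 0.159 -0.001 -0.03 ]
(np.float64(0.48), np.float64(5.5), 6) (np.float64(274.2), np.int64(140), np.float64(290.8), np.int64(165), 46)
```

>>> carry_out --offset '[[0.03,0,-0.008],[0.05,0,-0.008],[0.07,0,-0.015],[0.09,0,-0.022],[0.105,0,-0.028],[0.12,0,-0.03],[0.135,0,-0.03],[0.143,0,-0.03]]' --turn '[[0,0,0],[0,0,0],[0,0,0],[0,0,0],[0,0,0],[0,0,0],[0,0,0],[0,0,0]]'

```text
clock: 12.5
tcp_pos: [0.5769, -0.0064, 0.1902]
orientation: [0.199, -3.134, -0.0]
contact_force: [-0.9, -0.0, 0.6]
grip_width: 0.0001
```

>>> carry_out --offset '[[0,0,0],[0,0,0],[0,0,0]]' --turn '[[0,0,0],[0,0,0],[0,0,0]]'

```text
clock: 12.8
tcp_pos: [0.5783, -0.0062, 0.1903]
orientation: [0.199, -3.135, 0.0]
contact_force: [0.2, -0.4, -0.2]
grip_width: -0.0001
```

```bash
python3 -c "
from h import *
plan((80,-40,207),(80,-40,300))
f=grab('side');print(wheel(f),yellow(f),proj(f,S2W(P,[.025,-.061,.217])))
c=f['pixels'][120:240,250:360,::-1]; cv2.imwrite('pics/p5.png',cv2.resize(c,None,fx=5,fy=5,interpolation=2))"
```

```text
t 12.8 tip stand mm [ 69.9 -39.6 209.3] F [ 0.2 -0.4 -0.2] grip -0.0
turn [-0. -0.  0.]
(80, -40, 207) [-0.02  -0.001  0.005]
(80, -40, 300) [-0.02  -0.001 -0.181]
(np.float64(0.48), np.float64(5.5), 6) (np.float64(304.7), np.int64(138), np.float64(290.8), np.int64(165), 61) [[304.82980995 137.67938519]]
```

View pics/p5.png

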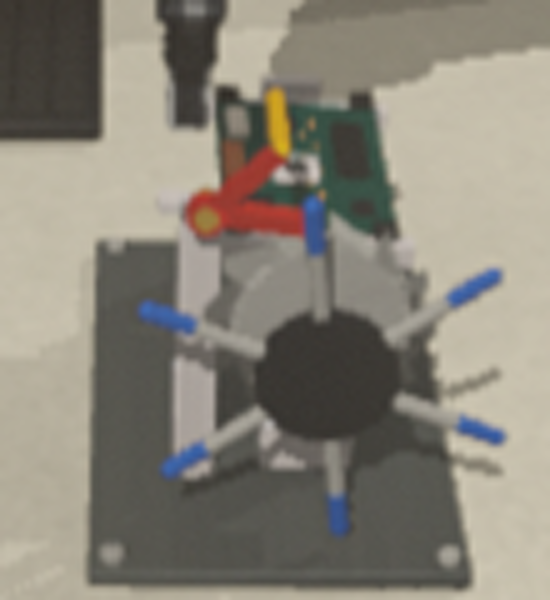

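The pawl is down: pin end at (304.7,138), predicted (304.8,137.7) for 0 rad. The board looks level and the wheel reads 0.48. I'll retract and recheck.

>>> carry_out --offset '[[-0.02,0,0],[-0.02,0,-0.08],[-0.02,0,-0.16],[-0.02,0,-0.22],[-0.02,0,-0.22],[-0.02,0,-0.22],[-0.02,0,-0.22]]' --turn '[[0,0,0],[0,0,0],[0,0,0],[0,0,0],[0,0,0],[0,0,0],[0,0,0]]'

```text
clock: 13.55
tcp_pos: [0.5877, -0.0048, 0.2993]
orientation: [0.199, -3.133, 0.0]
contact_force: [-0.1, -0.4, -1.2]
grip_width: -0.0003
```

```bash
python3 -c "
from h import *
state()
f=grab('side');print(wheel(f),yellow(f)); f0=dict(f); f0['pixels']=cv2.imread('pics/side0.png')[:,:,::-1].copy(); print('start',yellow(f0))
print(r.hand_in())"
```

```text
t 13.55 tip stand mm [ 79.3 -39.4 318.3] F [-0.1 -0.4 -1.2] grip -0.0
(np.float64(0.48), np.float64(5.5), 6) (np.float64(304.5), np.int64(138), np.float64(290.5), np.int64(165), 58)
start (np.float64(304.2), np.int64(138), np.float64(290.5), np.int64(165), 54)
the job is handed in; nothing more can be done
None
```

The board is laid back one notch and the pawl is down in the teeth again; I handed the job in at about 13.6 s. With the shut fingertips I flipped the pawl over to its rear stop, pushed the uppermost peg back, then flipped the pawl down.

**Last checks:**
- **Wheel:** it reads about 0.48 rad, inside the 0.38–0.55 range where the pawl goes fully in. That is about 0.04 short of an exact notch (0.524), and the reading is good to about 0.03.
- **Pawl:** the pin's outer end is within about 0.5 px of where it was at the start, so the pawl is fully down.
- **Arm:** the finger is clear, about 80 mm above the pin, and the wrist force is near zero.

**What went wrong or was not checked:**
- **First push missed:** it passed over the pin without moving the pawl. The images showed the real fingertip about 33 mm farther back than the stated tool length, so I corrected for that and the second push worked.
- **Loose parts:** I did not check the screwdriver, fan, tray and bit case again at the end. The finger worked only above the stand, apart from crossing over them at height.

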